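# Cover the tube block and hold it out of the dry-block heater

### The job

Gently lower the blue cover plate onto the aluminium tube block in the heater, with its two holes over the block's two pins, and let go once it lies flush. Then take the block itself by its sides, lift it with its cover straight up about 10 cm out of the recess, and finish while still holding it there, level and motionless above the heater, so that the recess can be wiped: do not put it down or let go. Leave the beaker, jar, spray bottle and spatula where they are.

Things in the scene. Friction and masses are not known exactly. Their poses are not given: they have to be found in the camera images.
- plate_grip (a point): Cover plate, loose, lying flat on the bench: blue metal, 110 (its x) x 44 (y) x 5 mm, 0.1 kg, with a white grip bar upright on its middle, 36 (x) x 12 (y) x 22 mm tall. Two 11 mm through holes at x = +44 and -44 mm, y = 0. Same either way round. Point: centre of the grip bar, 16 mm above the plate's underside; z up.
- block_center (a point): Tube block, loose, in the heater's recess: aluminium with dark wells in its top, 110 (its x) x 50 (y) x 50 mm tall, 0.4-0.6 kg. Two 8 mm pins with coned tips stand 14 mm above its top at x = +44 and -44 mm, y = 0. Point: its middle, 25 mm above its underside; z up. With the plate flush (held by weight only) the grip bar's centre is 41 mm, its top 52 mm above this point.
- heater_seat (a point): Dry-block heater, fixed to the bench: white box 200 (x) x 130 (y) mm, steel top 60 mm above the bench with a recess 116 x 56 mm, 10 mm deep, holding the foot of the block (40 mm of the block stands above the steel top). Point: middle of the recess floor, 50 mm above the bench; the block's x lies along the heater's x.
- beaker_rim (a point): Bystander: glass beaker, 64 mm across, 75 mm tall; this point is the centre of its mouth.
- jar: Bystander: amber jar, 48 mm across, 65 mm tall; origin at the centre of its underside.
- sprayer: Bystander: clear spray bottle with a white head and red trigger, 68 mm across, 190 mm tall; origin at the centre of its underside.
- spatula_grip (a point): Bystander: spatula lying on the bench; this point is on its handle, x along it.
Mind the look-alikes: they are no part of the job. What is meant by the part that bears plate_grip is not red or turquoise, and is the larger of those in its own colour.

How it is judged (in metres and radians):
On the way, in this order (a step that is already met when the one before it is completed fails the run):
1. the plate lies flush on the block over both pins, let go, while the block stands in its recess (z of plate_grip in the frame of block_center between 0.038 and 0.0435 m and x of plate_grip in the frame of block_center between -0.004 and 0.004 m and y of plate_grip in the frame of block_center between -0.004 and 0.004 m and angle between the x axis of plate_grip and the x axis of block_center, either way round below 0.1 rad and angle between the z axis of plate_grip and the z axis of block_center, either way round below 0.035 rad and z of block_center in the frame of heater_seat below 0.028 m and contact force between the fingers and plate below 0.1 N), for 0.2 s.
2. the covered block is lifted out of the recess by its sides and held level over the heater (z of block_center in the frame of heater_seat between 0.085 and 0.2 m and horizontal distance between block_center and heater_seat below 0.06 m and angle between block_center's own z axis and vertical below 0.1 rad and contact force between the fingers and block above 2 N and contact force between block and heater below 0.1 N and contact force between plate and the arm below 3 N and z of plate_grip in the frame of block_center between 0.038 and 0.0435 m and x of plate_grip in the frame of block_center between -0.004 and 0.004 m and y of plate_grip in the frame of block_center between -0.004 and 0.004 m and angle between the x axis of plate_grip and the x axis of block_center, either way round below 0.1 rad and angle between the z axis of plate_grip and the z axis of block_center, either way round below 0.035 rad), for 0.2 s.
At the end, for the whole second after the job is handed in: Fingers grip the block (over 2 N), underside 60 to 175 mm above the recess floor, within 60 mm of its centre sideways, tilt under 0.1 rad, under 20 mm/s and 0.1 rad/s, clear of the heater; the plate still lies flush over both pins (3 mm up, 4 mm sideways; 0.035 rad tilt, 0.1 rad yaw), not gripped (all of step 2 and linear speed of block below 0.02 m/s and angular speed of block below 0.1 rad/s); the arm keeps its last pose, push and grip.
It fails at once if the plate is slammed or forced onto the block (over 60 N) (contact force between plate and block above 60 N).
It fails at once if the block is tipped by more than 0.35 rad (angle between block_center's own z axis and vertical above 0.35 rad).
It fails at once if a bystander is moved by more than 30 mm (distance of any of beaker_rim, jar, sprayer, spatula_grip from where it was at the start of the episode above 0.03 m).
It also fails if it takes over 58 s, if anything falls off the work surface, if the arm or the gripper's body presses on something with over 40 N, if the wrist force passes 120 N, or if a joint passes its speed limit or range.

### The arm

A 6-joint arm with a two-finger parallel gripper is mounted at the origin on the work surface. World frame = base frame: x ahead of the robot, y to its left, z up, the work surface at z = 0. Lengths are in mm, angles in rad, forces in N, time in s.
With the tool pointing down it reaches from about 300 to 775 mm from the base axis. Payload 14.6 kg.
Tool frame: the origin (TCP) lies at the very end of the fingers, on their centre line; the grasp point (between the pads) lies 19 mm behind it (manip.grip_point_offset is the distance from the TCP to the grasp point, in mm); z points along the fingers, y is the line along which they close (so a half turn about z gives the same grasp; the last joint's range is limited). The gripper opens to 94 mm and grips with 3 to 60 N. Pads are 16 mm wide; open, the fingers measure 119 mm over their backs; the gripper's body (75 mm by 177 mm) begins 78 mm behind the grasp point.
Start: joints at [1.235, 0.3, 1.521, -0, 1.321, -0.067], TCP at [146.064, 530.24, 205.446] pointing down, gripper open.
Joint ranges: [-3.03, 3.03], [-0.79, 2.21], [0.23, 2.52], [-1.04, 4.18], [0, 3.07], [-2.55, 2.55]. Speed limits (rad/s): [2.22, 2.22, 2.57, 3.14, 3.14, 3.14].

### API

Orientations are given as [roll, pitch, yaw] about the fixed x, y, z axes, in that order (R = Rz(yaw) Ry(pitch) Rx(roll)).
In Python, from cell import telemetry, eyes, manip gives the robot as it stands.
- The arm moves only by the tool play_rows, never from a script. Its arguments are lists of equal length, an entry for each row: "translation": the shift along the world's x, y, z in m, a list of three; "yaw": the turn about the world's z in rad. A call has 1 to 12 rows; each row is the pose to reach, as a shift and turn from the pose commanded when the call began; what a row does not reach only later rows make up. A row lasts 1/8 s, in which the tool goes at most 62.5 mm and 10.7 degrees, less where a joint would pass 70% of its speed; a pose out of reach is approached as far as the arm can. A call with a gripper value outside its range is refused whole. "hand" is the opening, from 0 (shut) to 1 (fully open), set as the call begins (left out, the last holds). The fingers move at their own pace and stop on an object; "force" is the grip in N (left out, the last holds). Time passes only in rows, so rows that repeat a pose let the fingers close. It gives the time, the measured TCP pose, the force, the opening and the grip force at its end, in the units of the state.
- telemetry.read_state(): the state, without advancing time (a new reading comes with each control period).
- eyes.camera(name): name is "side" or "top"; returns a dict with "pixels" (420x560x3 uint8, red, green, blue), "fx", "fy", "cx", "cy" (pixels), "dist_coeffs" ([k1, k2, p1, p2, k3] as OpenCV has them; the pictures are not rectified), "cam_to_world" (4x4, takes a point from camera to world coordinates). Camera axes: x right, y up, looking along -z (the intrinsics and any distortion apply to the point x, -y, -z); pixel columns grow to the right and rows downward; lengths in mm; the calibration is good to about 2 mm. A picture is of the moment at which its call begins. There is no depth.
- manip.sign_off(): hands the job in; it is judged then, once.
The state is a dict: "clock": time; "joints": joint angles; "qd": joint speeds; "effort": joint torques, N m; "eef_pos": TCP position; "eef_rot": TCP orientation; "wrist_force": force on the tool from outside, world axes, zero at the start; "moment": the same for the moment, N m; "finger_gap": finger opening in mm; "finger_force": force on a finger pad.
Only numpy, scipy, OpenCV 4.12 (cv2) and the standard library are available. Lean on these libraries where they do the work, as an engineer would, in place of code of your own. Each camera call takes 0.05 s, during which the arm holds its last target. There are 200 camera calls.

## Working session

There is one attempt and no reset: what is moved stays moved. The work goes in short steps, Python scripts to look and compute and a tool call to move; the robot and the scene stay as the last step left them, time stands still between calls to the robot, and variables do not carry over. Pictures are saved under pics/ and viewed, at most 10 in all, crops included, and the job is handed in when it is done.

Besides the shell and the picture viewer there is one more tool, called after "Request:" by a JSON object that holds its "method" and its "body". play_rows: Moves the arm, as the interface text tells. Its arguments: {"type":"object","properties":{"translation":{"type":"array","items":{"type":"array","items":{"type":"number"}}},"yaw":{"type":"array","items":{"type":"number"}},"hand":{"type":"number"},"force":{"type":"number"}},"required":["translation","yaw"]}

```bash
ls; mkdir -p pics; cat > h.py <<'E'
import numpy as np, cv2
from cell import telemetry, eyes, manip
def K(c): return np.array([[c['fx'],0,c['cx']],[0,c['fy'],c['cy']],[0,0,1.]])
def ray(c,uv):
    p=cv2.undistortPoints(np.array(uv,float).reshape(-1,1,2),K(c),np.array(c['dist_coeffs'],float)).reshape(-1,2)
    M=np.array(c['cam_to_world']); d=np.c_[p[:,0],-p[:,1],-np.ones(len(p))]@M[:3,:3].T
    return M[:3,3],d
def onz(c,uv,z):
    o,d=ray(c,uv); return o+d*((z-o[2])/d[:,2])[:,None]
def proj(c,P):
    M=np.linalg.inv(np.array(c['cam_to_world'])); q=np.atleast_2d(P)@M[:3,:3].T+M[:3,3]
    q=q*[1,-1,-1]; return cv2.projectPoints(q,np.zeros(3),np.zeros(3),K(c),np.array(c['dist_coeffs'],float))[0].reshape(-1,2)
def save(c,n): cv2.imwrite('pics/'+n,cv2.cvtColor(c['pixels'],cv2.COLOR_RGB2BGR))
E
python3 - <<'E'
from h import *
for n in('top','side'):
    c=eyes.camera(n); save(c,n+'1.png'); np.save(n+'1.npy',c,allow_pickle=True); print(n,np.round(c['cam_to_world'],3).tolist(),c['fx'],c['dist_coeffs'])
print(telemetry.read_state())
E
```

```text
pics
top [[0.085, 0.973, -0.214, 363.624], [-0.996, 0.083, -0.016, -25.942], [0.002, 0.214, 0.977, 1055.558], [0.0, 0.0, 0.0, 1.0]] 388.2736399414289 [-0.03960006  0.          0.          0.          0.        ]
side [[0.976, 0.156, -0.151, 383.046], [-0.217, 0.671, -0.709, -929.821], [-0.009, 0.724, 0.689, 991.627], [0.0, 0.0, 0.0, 1.0]] 473.91408440862205 [-0.10029036  0.          0.          0.          0.        ]
{'clock': 0.1, 'joints': array([ 1.23538610e+00,  3.00410255e-01,  1.52152162e+00, -6.41536968e-06,
        1.32068885e+00, -6.66319259e-02]), 'qd': array([ 0.00192371,  0.0006229 ,  0.00018555, -0.00123692,  0.0005798 ,
       -0.00132353]), 'effort': array([ 4.95233071e-04, -5.32652521e+01, -3.53282189e+01,  7.09455041e-02,
        2.33963592e-02, -9.99479539e-05]), 'eef_pos': array([145.99868456, 530.0252158 , 204.94485349]), 'eef_rot': array([-3.14056644e+00, -6.22518694e-05,  2.87281591e+00]), 'wrist_force': array([ 0.41068957,  0.12233516, -0.19272987]), 'moment': array([-0.00762483,  0.02842337, -0.00470455]), 'finger_force': 0.0, 'finger_gap': 93.71223920094602}
```

View pics/top1.png

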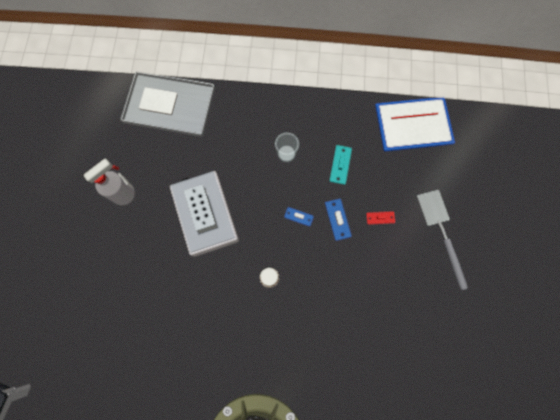

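View pics/side1.png

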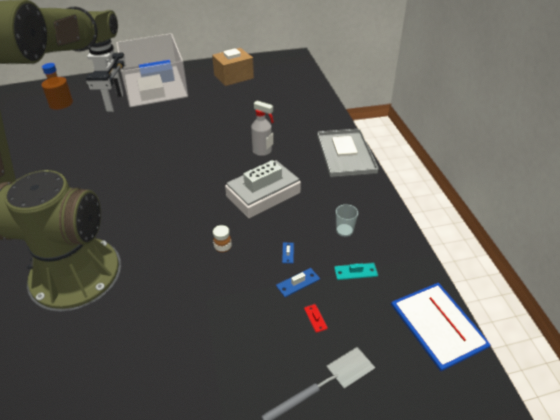

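The top view shows the large blue plate at about (338,219), the small look-alike at (299,216), and the block in the heater at about (200,208). In the side view the plate is at (298,282) and the block at (264,178).

```bash
python3 - <<'E'
from h import *
cs={n:np.load(n+'1.npy',allow_pickle=True).item() for n in('top','side')}
for n,c in cs.items():
    hsv=cv2.cvtColor(c['pixels'],cv2.COLOR_RGB2HSV)
    m=cv2.inRange(hsv,(100,120,50),(130,255,255)); m=cv2.morphologyEx(m,cv2.MORPH_CLOSE,np.ones((5,5)))
    for k in cv2.findContours(m,cv2.RETR_EXTERNAL,cv2.CHAIN_APPROX_NONE)[0]:
        if cv2.contourArea(k)<80: continue
        w=onz(c,k.reshape(-1,2),3)[:,:2].astype(np.float32); r=cv2.minAreaRect(w)
        print(n,k.reshape(-1,2).mean(0).round(),r)
    u0,u1,v0,v1=(315,365,190,250) if n=='top' else (265,335,255,305)
    w=cv2.inRange(hsv,(0,0,150),(179,70,255)); s=np.zeros_like(w); s[v0:v1,u0:u1]=w[v0:v1,u0:u1]
    M=cv2.moments(s,True); uv=[M['m10']/M['m00'],M['m01']/M['m00']]; print('bar',n,uv,M['m00'],onz(c,[uv],27),onz(c,[uv],20))
a=cs['top']['pixels'][165:260,160:245]; b=cs['side']['pixels'][150:220,215:310]
f=lambda i:cv2.resize(i,(0,0),fx=6,fy=6,interpolation=cv2.INTER_CUBIC)[:,:,::-1]
A,B=f(a),f(b); 
cv2.imwrite('pics/ca.png',A); cv2.imwrite('pics/cb.png',B)
E
```

```text
top [299. 216.] ((591.3077392578125, -60.99162673950195), (77.1795425415039, 33.175750732421875), 75.96357727050781)
top [338. 219.] ((593.2794189453125, -169.43955993652344), (112.8826904296875, 47.23066329956055), 18.89447593688965)
top [414. 124.] ((900.85693359375, -381.2217712402344), (156.0917205810547, 215.3507537841797), 11.407784461975098)
bar top [338.6951219512195, 217.40243902439025] 82.0 [[ 592.41177357 -168.95446628   27.        ]] [[ 593.96881952 -169.92776127   20.        ]]
side [439. 326.] ((903.5335083007812, -376.2513427734375), (157.95521545410156, 216.66001892089844), 11.441753387451172)
side [298. 282.] ((594.43798828125, -169.05859375), (113.84709930419922, 48.66573715209961), 19.535228729248047)
side [288. 252.] ((592.0947875976562, -60.77473831176758), (79.31895446777344, 31.12569808959961), 76.22338104248047)
side [49. 68.] ((-254.62387084960938, 1355.786376953125), (55.981529235839844, 122.03041076660156), 18.33254623413086)
bar side [297.7042253521127, 276.36619718309856] 71.0 [[ 593.59378888 -170.41249568   27.        ]] [[ 595.12167107 -164.90170565   20.        ]]
```

View pics/ca.png

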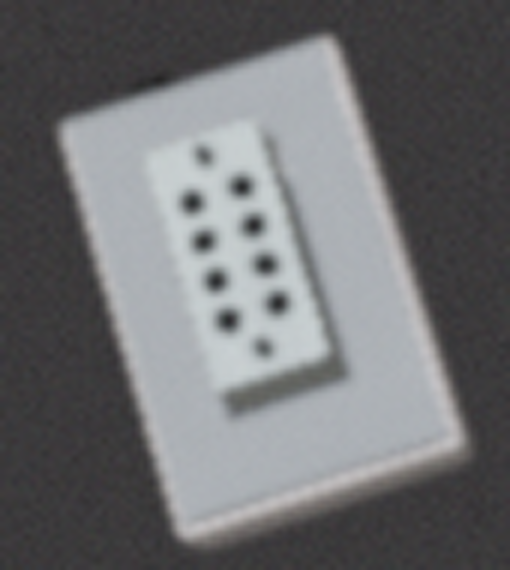

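View pics/cb.png

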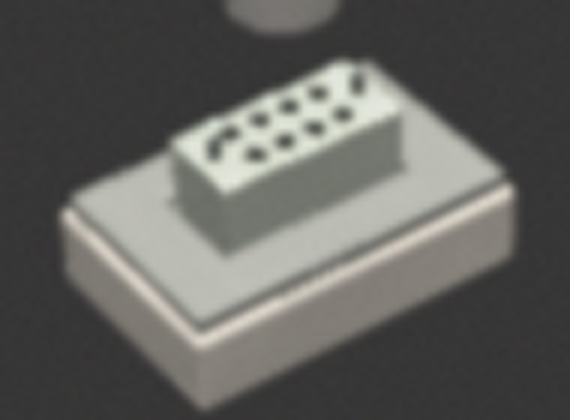

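The crops show the block's top with 8 wells and 2 pins. Its long axis runs roughly along world x, turned a little.

```bash
python3 - <<'E'
from h import *
cs={n:np.load(n+'1.npy',allow_pickle=True).item() for n in('top','side')}
for n,box in(('top',(160,165,245,260)),('side',(215,150,310,220))):
    c=cs[n]; u0,v0,u1,v1=box; F=8
    g=cv2.resize(cv2.cvtColor(c['pixels'],cv2.COLOR_RGB2GRAY)[v0:v1,u0:u1],(0,0),fx=F,fy=F,interpolation=cv2.INTER_CUBIC)
    print(n,'levels',[int(x) for x in np.percentile(g,[5,25,50,75,90,97,99])])
    bg=cv2.morphologyEx(g,cv2.MORPH_CLOSE,np.ones((45,45)))
    d=cv2.subtract(bg,g); m=(d>35).astype(np.uint8)
    N,L,S,C=cv2.connectedComponentsWithStats(m)
    for i in range(1,N):
        if 60<S[i,4]<1500:
            uv=(C[i]+.5)/F-.5+[u0,v0]; P=onz(c,[uv],100)[0]
            if abs(P[1]-170)<90: print(S[i,4],uv.round(1),P.round(1))
    # heater outline, z=60 (top)
    p=c['pixels'].astype(int)
    for t,z in ((190 if n=='top' else 200,100),(90,60)):
        mm=(g>t).astype(np.uint8); k=max(cv2.findContours(mm,cv2.RETR_EXTERNAL,cv2.CHAIN_APPROX_NONE)[0],key=cv2.contourArea)
        w=onz(c,(k.reshape(-1,2)+.5)/F-.5+[u0,v0],z)[:,:2].astype(np.float32); print(t,z,cv2.minAreaRect(w))
E
```

```text
top levels [56, 58, 67, 176, 181, 200, 203]
293 [204.9 189.6] [619.5 186.1 100. ]
630 [193.5 190.5] [614.6 214.7 100. ]
1076 [199.8 195.6] [602.7 197.  100. ]
1110 [191.6 198.3] [593.9 217.  100. ]
1146 [201.7 202.1] [586.1 189.8 100. ]
1110 [193.5 204.8] [577.5 209.7 100. ]
1142 [203.8 208.6] [569.8 182.5 100. ]
1098 [195.5 211.3] [561.1 202.4 100. ]
1120 [205.7 215.1] [553.5 175.4 100. ]
1146 [197.6 217.9] [544.5 195.1 100. ]
669 [203.4 222.5] [534.2 178.8 100. ]
190 100 ((573.9273071289062, 196.85720825195312), (108.26720428466797, 49.01645278930664), 24.362476348876953)
90 60 ((567.989013671875, 192.40029907226562), (206.85638427734375, 134.304443359375), 23.951602935791016)
side levels [53, 54, 55, 130, 187, 203, 220]
584 [274.2 163.9] [616.2 221.  100. ]
595 [267.6 165.2] [595.1 219.2 100. ]
612 [262.7 167.4] [578.1 211.9 100. ]
655 [271.6 168.6] [603.7 199.6 100. ]
576 [257.9 169.6] [561.7 204.5 100. ]
247 [280. 170.] [627.  186.8 100. ]
683 [266.9 170.9] [587.4 191.7 100. ]
1474 [251.4 173.2] [539.3 191.3 100. ]
689 [262.  173.1] [570.7 184.5 100. ]
722 [257.1 175.3] [554.4 177.6 100. ]
136 [252.3 191.3] [527.  107.6 100. ]
200 100 ((575.4326171875, 197.8948974609375), (110.81117248535156, 48.713924407958984), 24.165828704833984)
90 60 ((567.8524780273438, 173.13803100585938), (227.95175170898438, 188.2141571044922), 23.98259735107422)
```

Request:
{"method": "play_rows", "body": {"translation": [[0.2, -0.31, 0], [0.2, -0.31, 0], [0.2, -0.31, 0], [0.2, -0.31, 0], [0.448, -0.6995, -0.05], [0.448, -0.6995, -0.05], [0.448, -0.6995, -0.05], [0.448, -0.6995, -0.05], [0.448, -0.6995, -0.05], [0.448, -0.6995, -0.05], [0.448, -0.6995, -0.05], [0.448, -0.6995, -0.05]], "yaw": [-0.2, -0.4, -0.6, -0.8, -1, -1.2, -1.4, -1.6, -1.8, -2, -2.2, -2.36], "hand": 0.55}}

```text
clock: 1.6
eef_pos: [550.4, -101.7, 162.1]
eef_rot: [-3.141, 0.0, 0.616]
wrist_force: [0.5, 0.2, 1.4]
finger_gap: 51.6
finger_force: 0.0
```

Request:
{"method": "play_rows", "body": {"translation": [[0, 0, 0], [0, 0, 0], [0, 0, 0]], "yaw": [0, 0, 0]}}

```text
clock: 1.98
eef_pos: [549.4, -98.6, 162.9]
eef_rot: [3.141, -0.0, 0.625]
wrist_force: [-0.4, 0.3, 0.3]
finger_gap: 51.8
finger_force: 0.0
```

Request:
{"method": "play_rows", "body": {"translation": [[0.02, -0.03, -0.02], [0.0445, -0.0707, -0.06], [0.0445, -0.0707, -0.103], [0.0445, -0.0707, -0.103], [0.0445, -0.0707, -0.103], [0.0445, -0.0707, -0.103]], "yaw": [-0.1, -0.2, -0.29, -0.29, -0.29, -0.29]}}

```text
clock: 2.72
eef_pos: [595.1, -170.1, 62.0]
eef_rot: [3.14, -0.003, 0.335]
wrist_force: [0.2, -0.1, 0.8]
finger_gap: 51.9
finger_force: 0.0
```

```bash
python3 - <<'E'
from h import *
c=eyes.camera('side'); t=eyes.camera('top')
print(telemetry.read_state()['eef_pos'],telemetry.read_state()['eef_rot'])
f=lambda i:cv2.resize(i,(0,0),fx=4,fy=4,interpolation=cv2.INTER_CUBIC)[:,:,::-1]
cv2.imwrite('pics/g1.png',np.hstack([f(c['pixels'][220:320,250:350]),f(t['pixels'][170:270,290:390])]))
E
```

```text
[ 594.77098426 -170.25912676   61.24707567] [ 3.14009259e+00 -1.89205404e-03  3.34081246e-01]
```

View pics/g1.png

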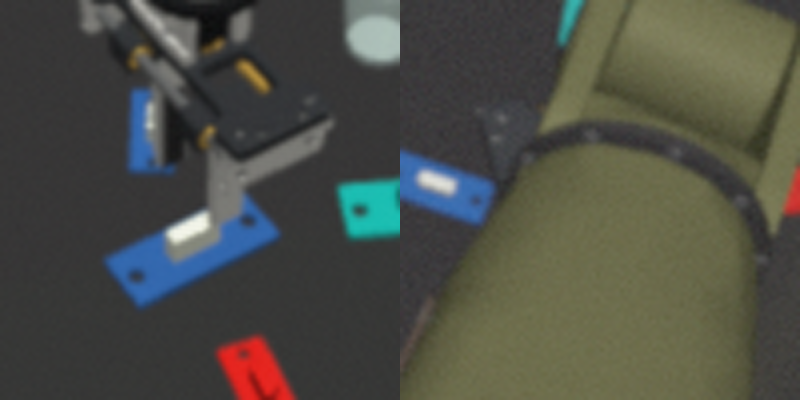

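The side view shows the fingers straddling the plate's bar at crop (190,235). The arm hides it in the top view. Descending to grip.

Request:
{"method": "play_rows", "body": {"translation": [[0, 0, -0.025], [0, 0, -0.045], [0, 0, -0.051], [0, 0, -0.051], [0, 0, -0.051]], "yaw": [0, 0, 0, 0, 0]}}

```text
clock: 3.45
eef_pos: [594.6, -170.6, 9.3]
eef_rot: [3.141, -0.001, 0.333]
wrist_force: [-0.3, 0.9, 0.0]
finger_gap: 51.7
finger_force: 0.0
```

Request:
{"method": "play_rows", "body": {"translation": [[0, 0, 0], [0, 0, 0], [0, 0, 0], [0, 0, 0], [0, 0, 0], [0, 0, 0], [0, 0, 0], [0, 0, 0]], "yaw": [0, 0, 0, 0, 0, 0, 0, 0], "hand": 0, "force": 20}}

```text
clock: 4.45
eef_pos: [594.2, -170.4, 8.6]
eef_rot: [-3.142, -0.0, 0.333]
wrist_force: [0.1, -0.4, 0.7]
finger_gap: 11.8
finger_force: 20.0
```

Request:
{"method": "play_rows", "body": {"translation": [[0, 0, 0.03], [0, 0, 0.08], [0, 0, 0.13], [0, 0, 0.16], [-0.005, 0.05, 0.16], [-0.01, 0.11, 0.16], [-0.01, 0.17, 0.16], [-0.015, 0.22, 0.16], [-0.02, 0.27, 0.16], [-0.02, 0.32, 0.16], [-0.02, 0.35, 0.16], [-0.02, 0.3675, 0.16]], "yaw": [0, 0, 0, 0, 0.02, 0.04, 0.06, 0.08, 0.085, 0.085, 0.085, 0.085]}}

```text
clock: 5.95
eef_pos: [573.9, 198.4, 168.3]
eef_rot: [-3.142, 0.0, 0.419]
wrist_force: [-0.7, -0.4, -0.5]
finger_gap: 12.3
finger_force: 20.0
```

Request:
{"method": "play_rows", "body": {"translation": [[0, 0, 0], [0, 0, 0], [0, 0, 0]], "yaw": [0, 0, 0]}}

```text
clock: 6.32
eef_pos: [574.4, 196.0, 168.6]
eef_rot: [3.141, -0.0, 0.416]
wrist_force: [-0.1, -0.3, -0.9]
finger_gap: 12.2
finger_force: 20.0
```

```bash
python3 - <<'E'
from h import *
c=eyes.camera('side'); t=eyes.camera('top'); np.save('side2.npy',c,allow_pickle=True); np.save('top2.npy',t,allow_pickle=True)
s=telemetry.read_state(); print(s['eef_pos'],s['eef_rot'],s['finger_gap'],s['wrist_force'])
f=lambda i:cv2.resize(i,(0,0),fx=5,fy=5,interpolation=cv2.INTER_CUBIC)[:,:,::-1]
cv2.imwrite('pics/g2.png',np.hstack([f(c['pixels'][100:220,215:300]),f(t['pixels'][150:270,165:235])]))
E
```

```text
[574.32608613 196.34951053 168.64011647] [ 3.14154781e+00 -9.73022720e-05  4.16838863e-01] 11.963993530467436 [ 0.25404453  0.06726687 -1.6953153 ]
```

View pics/g2.png

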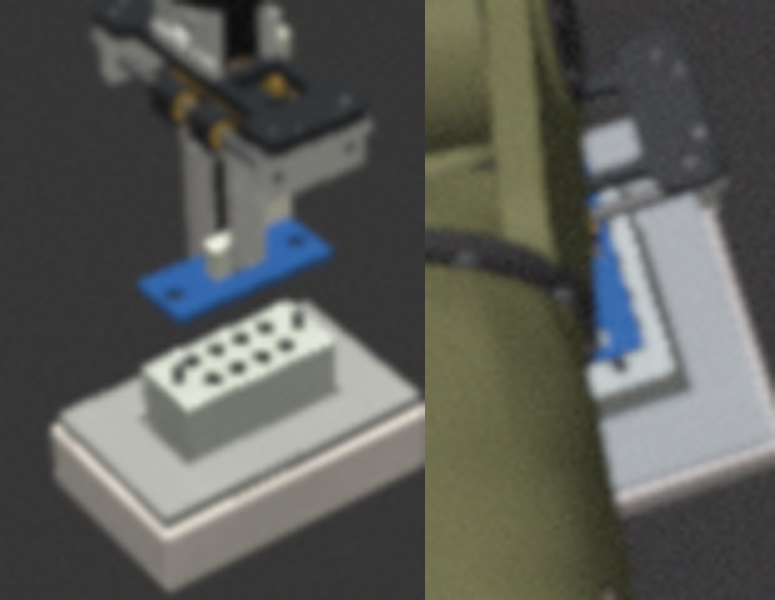

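The side view shows the plate level in the fingers, holes at crop (175,293) and (295,240), just above the block. The arm mostly hides the top view.

```bash
cat > m.py <<'E'
from h import *
def meas(c,ztop,F=8):
    """plate outline/holes from side view, plate top at ztop"""
    u0,v0,u1,v1=225,120,300,200
    im=cv2.resize(c['pixels'][v0:v1,u0:u1],(0,0),fx=F,fy=F,interpolation=cv2.INTER_CUBIC)
    m=cv2.inRange(cv2.cvtColor(im,cv2.COLOR_RGB2HSV),(100,110,50),(130,255,255))
    k=max(cv2.findContours(m,cv2.RETR_EXTERNAL,cv2.CHAIN_APPROX_NONE)[0],key=cv2.contourArea)
    cv=lambda p:(np.array(p)+.5)/F-.5+[u0,v0]
    W=onz(c,cv(k.reshape(-1,2)),ztop-2)[:,:2].astype(np.float32)
    print('outline',cv2.minAreaRect(W),'n',len(k))
    fill=cv2.drawContours(np.zeros_like(m),[cv2.convexHull(k)],-1,255,-1)
    g=cv2.cvtColor(im,cv2.COLOR_RGB2HSV)[:,:,2]
    d=((cv2.erode(fill,np.ones((15,15)))>0)&(g<75)).astype(np.uint8)
    N,L,S,C=cv2.connectedComponentsWithStats(d)
    for i in range(1,N):
        if S[i,4]>60: print('hole',S[i,4],cv(C[i]).round(2),onz(c,[cv(C[i])],ztop)[0].round(1))
E
python3 - <<'E'
from m import *
c=np.load('side2.npy',allow_pickle=True).item()
meas(c,165)
# ideal: from FK
a=.418; e=np.array([np.cos(a),np.sin(a),0]); p0=np.array([574.3,196.3,165])
print('FK holes px',proj(c,[p0+44*e,p0-44*e]))
b=np.array([575,198,100]); n=np.array([-e[1],e[0],0])
print('block corners px',proj(c,[b+s*55*e+t*25*n for s in(1,-1) for t in(1,-1)]).round(1).tolist())
E
```

```text
outline ((574.921875, 198.97348022460938), (117.57119750976562, 53.917327880859375), 23.49481201171875) n 715
FK holes px [[273.7597633  147.95307009]
 [249.3389238  158.62023791]]
block corners px [[272.3, 159.7], [281.9, 167.5], [243.0, 173.0], [252.2, 181.3]]
```

```bash
cat > m2.py <<'E'
from h import *
def dark(c,uv,r=3.2,ch=2,F=8):
    """darkness-weighted centroid near uv in channel ch"""
    p=c['pixels'][:,:,ch].astype(np.float32); R=6
    x0,y0=int(uv[0])-R,int(uv[1])-R
    im=cv2.resize(p[y0:y0+2*R+1,x0:x0+2*R+1],(0,0),fx=F,fy=F,interpolation=cv2.INTER_CUBIC)
    Y,X=np.mgrid[:im.shape[0],:im.shape[1]]; X=(X+.5)/F-.5+x0; Y=(Y+.5)/F-.5+y0
    q=np.array(uv,float)
    for _ in range(15):
        k=np.hypot(X-q[0],Y-q[1])<r; w=np.clip(np.median(im[k])-6-im,0,None)*k
        q=np.array([(w*X).sum(),(w*Y).sum()])/w.sum()
    return q
E
python3 - <<'E'
from m2 import *
c=np.load('side2.npy',allow_pickle=True).item()
h=[dark(c,u,2.8) for u in((273.8,148),(249.8,158.6))]; print(h)
P=onz(c,h,165); print(P,P.mean(0),np.linalg.norm(P[0]-P[1]),np.arctan2(*(P[0]-P[1])[[1,0]]))
E=[]
for s in('side1','side2'):
    c=np.load(s+'.npy',allow_pickle=True).item()
    w=[dark(c,u,2.2) for u in((267.6,165.2),(262.7,167.4),(257.9,169.6),(271.6,168.6),(266.9,170.9),(262,173.1),(257.1,175.3))]
    W=onz(c,w,100); print(s,W.round(1).tolist())
    # 4x2 grid: inner wells; front row mean + row offset from the 3 matched pairs
    f=W[3:7].mean(0); off=(W[0]-W[4]+W[1]-W[5]+W[2]-W[6])/3 
    off2=off
    # index: back row W0.. pairs with front W3? use line fit of front row and perpendicular distance
    d=W[3]-W[6]; a=np.arctan2(d[1],d[0]); n=np.array([-np.sin(a),np.cos(a),0]); e=np.array([np.cos(a),np.sin(a),0])
    print('yaw',a,'along back-front',[(x-f)@e for x in W],'perp',[(x-f)@n for x in W], 'centre',f+n*np.mean([(x-f)@n for x in W[:3]])/2)
E
```

```text
[array([nan, nan]), array([249.21218271, 158.58675765])]
[[         nan          nan          nan]
 [533.75649396 178.68548212 165.        ]] [nan nan nan] nan nan
side1 [[595.0, 219.7, 100.0], [578.3, 212.2, 100.0], [561.7, 204.8, 100.0], [603.8, 199.4, 100.0], [587.6, 191.5, 100.0], [570.9, 184.5, 100.0], [554.5, 177.4, 100.0]]
yaw 0.41940449854255646 along back-front [np.float64(27.279710584741142), np.float64(8.960519711942439), np.float64(-9.214256488496622), np.float64(27.033484068208647), np.float64(9.037648674705439), np.float64(-9.109316049249944), np.float64(-26.961816693664147)] perp [np.float64(22.32536830961549), np.float64(22.27821024375005), np.float64(22.237504738705752), np.float64(0.2174079882726647), np.float64(-0.41225420246397576), np.float64(-0.022561774081354794), np.float64(0.21740798827266722)] centre [574.63760336 198.38183908 100.        ]
side2 [[595.0, 219.7, 100.0], [578.3, 212.2, 100.0], [561.7, 204.8, 100.0], [603.8, 199.4, 100.0], [587.6, 191.5, 100.0], [570.9, 184.5, 100.0], [554.4, 177.5, 100.0]]
yaw 0.4169676735573391 along back-front [np.float64(27.187966086898957), np.float64(8.871939940779308), np.float64(-9.329167058794395), np.float64(27.03019873335731), np.float64(9.038302696385669), np.float64(-9.104353484800644), np.float64(-26.964147944942333)] perp [np.float64(22.39737997057746), np.float64(22.288927376270866), np.float64(22.217208944305735), np.float64(0.21680565319855544), np.float64(-0.4030438085086471), np.float64(-0.03056749788846535), np.float64(0.21680565319855652)] centre [574.67503173 198.41107055 100.        ]m2.py:11: RuntimeWarning: invalid value encountered in divide
  q=np.array([(w*X).sum(),(w*Y).sum()])/w.sum()
  return _methods._mean(a, axis=axis, dtype=dtype,
  ret = ret.dtype.type(ret / rcount)
```

Request:
{"method": "play_rows", "body": {"translation": [[0.0004, 0.002, -0.01], [0.0004, 0.002, -0.03], [0.0004, 0.002, -0.041], [0.0004, 0.002, -0.041], [0.0004, 0.002, -0.041], [0.0004, 0.002, -0.041]], "yaw": [0, 0, 0, 0, 0, 0]}}

```text
clock: 7.18
eef_pos: [574.8, 199.2, 128.2]
eef_rot: [3.141, -0.001, 0.418]
wrist_force: [0.9, -1.0, -1.2]
finger_gap: 12.0
finger_force: 20.0
```

```bash
python3 - <<'E'
from m2 import *
c=eyes.camera('side'); t=eyes.camera('top'); np.save('side3.npy',c,allow_pickle=True)
S=[telemetry.read_state()]; s=S[0]; print(s['eef_pos'],s['eef_rot'],s['wrist_force'])
zt=s['eef_pos'][2]-3.6; a=s['eef_rot'][2]; e=np.array([np.cos(a),np.sin(a),0]); p0=np.r_[s['eef_pos'][:2],zt]
px=proj(c,[p0+44*e,p0-44*e]); print(px)
for u in px:
    for ch in (0,1,2):
        q=dark(c,u,3.3,ch); print(ch,q,onz(c,[q],zt))
f=lambda i:cv2.resize(i,(0,0),fx=8,fy=8,interpolation=cv2.INTER_CUBIC)[:,:,::-1]
cv2.imwrite('pics/g3.png',f(c['pixels'][135:200,230:320]))
E
```

```text
[574.70558143 199.1547401  127.98943155] [ 3.14152871e+00 -6.68324293e-04  4.17820417e-01] [-0.79856871 -0.01568594 -0.90608126]
[[273.91207375 158.32545885]
 [250.00211935 169.05134604]]
0 [274.1091795  157.73588121] [[616.1403408  219.81794618 124.38943155]]
1 [nan nan] [[nan nan nan]]
2 [nan nan] [[nan nan nan]]
0 [245.20373771 168.85750592] [[520.7258501  185.53304752 124.38943155]]
1 [244.50057336 169.63420106] [[518.06375741 182.30899598 124.38943155]]
2 [244.48512018 170.16818932] [[517.59396611 179.7779432  124.38943155]]m2.py:11: RuntimeWarning: invalid value encountered in divide
  q=np.array([(w*X).sum(),(w*Y).sum()])/w.sum()
  return _methods._mean(a, axis=axis, dtype=dtype,
  ret = ret.dtype.type(ret / rcount)
```

View pics/g3.png

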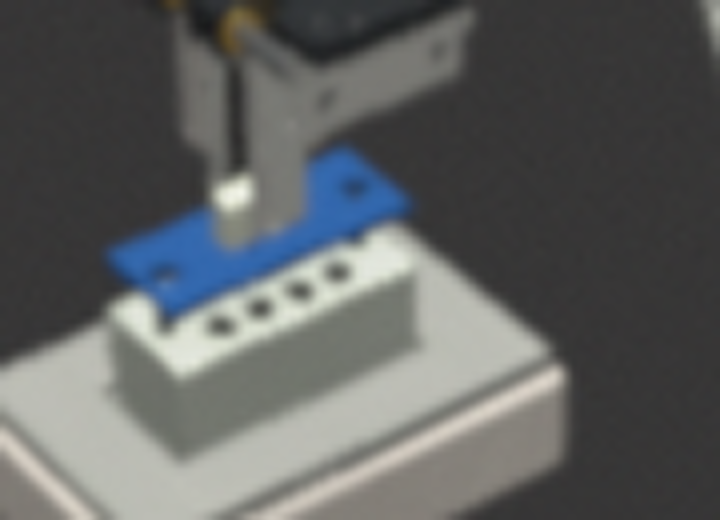

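The side view shows the plate just above the pins: the left pin at crop (165,322) stands below the left hole at (165,270).

```bash
cat > m3.py <<'E'
from h import *
def plate(c,zb,a,F=8):
    u0,v0,u1,v1=225,120,300,205
    im=cv2.resize(c['pixels'][v0:v1,u0:u1],(0,0),fx=F,fy=F,interpolation=cv2.INTER_CUBIC).astype(int)
    m=((im[:,:,2]-im[:,:,0])>60).astype(np.uint8)
    k=max(cv2.findContours(m,cv2.RETR_EXTERNAL,cv2.CHAIN_APPROX_NONE)[0],key=cv2.contourArea).reshape(-1,2)
    k=(k+.5)/F-.5+[u0,v0]
    e=np.array([np.cos(a),np.sin(a),0]); n=np.array([-e[1],e[0],0])
    T=onz(c,k,zb+5); B=onz(c,k,zb)
    def edge(P,d,o,s): # robust support: median of d over the middle of that edge
        x=P@d; y=P@o; r=s*x; mid=abs(y-y.mean())<(np.ptp(y)*.3); ok=mid&(r>np.percentile(r,100)-4 if False else mid)
        top=r[mid]; lim=top.max(); return s*np.median(top[top>lim-2.5])
    ep,em=edge(T,e,n,1),edge(B,e,n,-1); np_,nm=edge(T,n,e,1),edge(B,n,e,-1)
    C=e*(ep+em)/2+n*(np_+nm)/2
    print('size',ep-em,np_-nm,'centre',C[:2].round(2)); return C
E
python3 - <<'E'
from m3 import *
c=np.load('side3.npy',allow_pickle=True).item(); plate(c,119.4,.418)
c=np.load('side2.npy',allow_pickle=True).item(); plate(c,160,.418)
c=np.load('side1.npy',allow_pickle=True).item()
print(telemetry.read_state()['eef_pos'])
E
```

```text
size 108.48048461211317 40.41564204237968 centre [575.51 204.54]
size 109.49967519172856 42.66151723390709 centre [574.83 200.08]
[574.70558143 199.1547401  127.98943155]
```

```bash
cat > m3.py <<'E'
from h import *
def plate(c,zb,a,p,thr=60,F=8):
    u0,v0,u1,v1=225,120,300,205
    im=cv2.resize(c['pixels'][v0:v1,u0:u1],(0,0),fx=F,fy=F,interpolation=cv2.INTER_CUBIC).astype(int)
    m=((im[:,:,2]-im[:,:,0])>thr).astype(np.uint8)
    k=max(cv2.findContours(m,cv2.RETR_EXTERNAL,cv2.CHAIN_APPROX_NONE)[0],key=cv2.contourArea).reshape(-1,2)
    k=(k+.5)/F-.5+[u0,v0]
    e=np.array([np.cos(a),np.sin(a),0]); n=np.array([-e[1],e[0],0]); p=np.r_[p,0]
    for nm,z,d,o,s,h,lo,hi in(('+e',zb+5,e,n,1,55,0,14),('-e',zb,e,n,-1,55,0,14),('+n',zb+5,n,e,1,22,30,48),('-n',zb,n,e,-1,22,0,48)):
        P=onz(c,k,z)-p; x=s*(P@d); y=P@o
        for sg in(1,-1):
            g=(y*sg>lo)&(y*sg<hi)&(abs(x-h)<7)
            print(nm,sg,'offset of centre',round(s*(np.median(x[g])-h),2),'n',g.sum(),'sd',x[g].std().round(2))
E
python3 - <<'E'
from m3 import *
c=np.load('side3.npy',allow_pickle=True).item(); plate(c,119.4,.418,[574.7,198.7])
print()
c=np.load('side2.npy',allow_pickle=True).item(); plate(c,160,.418,[574.3,196.3])
E
```

```text
+e 1 offset of centre 2.32 n 22 sd 0.2
+e -1 offset of centre 2.36 n 22 sd 0.22
-e 1 offset of centre 3.58 n 25 sd 0.71
-e -1 offset of centre 4.1 n 22 sd 0.38
+n 1 offset of centre 1.08 n 33 sd 3.4
+n -1 offset of centre 3.41 n 41 sd 0.38
-n 1 offset of centre 6.64 n 71 sd 0.56
-n -1 offset of centre 6.7 n 82 sd 0.19

+e 1 offset of centre 1.76 n 23 sd 0.25
+e -1 offset of centre 1.98 n 21 sd 0.23
-e 1 offset of centre 2.24 n 22 sd 0.14
-e -1 offset of centre 2.35 n 23 sd 0.21
+n 1 offset of centre -0.11 n 32 sd 2.5
+n -1 offset of centre 2.67 n 41 sd 0.28
-n 1 offset of centre 3.98 n 106 sd 0.35
-n -1 offset of centre 3.88 n 107 sd 0.3
```

```bash
python3 - <<'E'
from m3 import *
c=np.load('side3.npy',allow_pickle=True).item()
p=c['pixels']; a=.418; e=np.array([np.cos(a),np.sin(a),0]); n=np.array([-e[1],e[0],0]); p0=np.array([574.7,198.7,124.4])
def prof(q,d,L):
    s=np.array(L); uv=proj(c,[q+t*d for t in s]).astype(np.float32)
    v=np.array([cv2.remap(p,uv[:,:1].reshape(-1,1),uv[:,1:].reshape(-1,1),cv2.INTER_LINEAR)]).reshape(-1,3)
    for t,x in zip(s,v): print(t,x.tolist(),end='; ')
    print()
prof(p0-35*e,n,range(-30,32,2)); prof(p0+33*e,n,range(-30,32,2)); prof(p0-14*n,e,range(-66,-40,2)); prof(p0-12*n,e,range(44,66,2))
# holes: across and along
prof(p0-44*e,n,range(-12,13,1)); prof(p0-44*e+n*2,e,range(-10,11,1)); prof(p0+44*e,n,range(-12,13,1));prof(p0+44*e+n*2,e,range(-10,11,1))
E
```

```text
-30 [205, 211, 198]; -28 [192, 199, 190]; -26 [170, 179, 177]; -24 [145, 156, 163]; -22 [110, 129, 153]; -20 [79, 108, 149]; -18 [54, 94, 151]; -16 [51, 97, 160]; -14 [51, 101, 168]; -12 [51, 104, 173]; -10 [51, 104, 173]; -8 [50, 103, 173]; -6 [50, 102, 171]; -4 [50, 101, 169]; -2 [49, 99, 166]; 0 [49, 96, 161]; 2 [49, 95, 160]; 4 [49, 96, 161]; 6 [50, 98, 165]; 8 [50, 99, 166]; 10 [50, 101, 169]; 12 [51, 103, 172]; 14 [51, 103, 172]; 16 [52, 102, 171]; 18 [52, 101, 168]; 20 [52, 97, 160]; 22 [53, 90, 145]; 24 [54, 83, 128]; 26 [54, 74, 109]; 28 [54, 67, 90]; 30 [54, 60, 73]; 
-30 [202, 207, 197]; -28 [186, 192, 184]; -26 [162, 171, 168]; -24 [124, 137, 149]; -22 [87, 108, 137]; -20 [62, 92, 138]; -18 [53, 94, 150]; -16 [50, 97, 161]; -14 [51, 102, 169]; -12 [52, 103, 171]; -10 [52, 104, 172]; -8 [52, 104, 172]; -6 [51, 103, 171]; -4 [50, 103, 172]; -2 [50, 102, 172]; 0 [50, 102, 172]; 2 [51, 103, 172]; 4 [53, 104, 173]; 6 [54, 105, 173]; 8 [57, 106, 171]; 10 [60, 107, 169]; 12 [68, 108, 164]; 14 [76, 109, 157]; 16 [85, 111, 150]; 18 [95, 113, 140]; 20 [106, 116, 129]; 22 [113, 118,
[... 1502 characters left out ...]
, 96, 157]; -5 [50, 94, 152]; -4 [49, 91, 146]; -3 [49, 87, 139]; -2 [48, 83, 132]; -1 [46, 79, 125]; 0 [45, 77, 120]; 1 [44, 75, 119]; 2 [43, 74, 118]; 3 [43, 75, 120]; 4 [43, 77, 127]; 5 [43, 80, 132]; 6 [44, 84, 139]; 7 [45, 88, 146]; 8 [46, 91, 152]; 9 [47, 94, 157]; 10 [48, 97, 162]; 11 [49, 99, 165]; 12 [50, 100, 168]; 
-10 [50, 102, 172]; -9 [50, 102, 170]; -8 [50, 101, 167]; -7 [50, 100, 164]; -6 [49, 98, 160]; -5 [48, 94, 154]; -4 [47, 89, 145]; -3 [46, 84, 138]; -2 [45, 80, 129]; -1 [44, 77, 124]; 0 [43, 74, 118]; 1 [42, 72, 114]; 2 [42, 73, 116]; 3 [43, 76, 122]; 4 [43, 79, 128]; 5 [44, 81, 133]; 6 [44, 84, 138]; 7 [46, 87, 143]; 8 [47, 89, 146]; 9 [49, 91, 149]; 10 [50, 89, 144];
```

```bash
python3 - <<'E'
from m3 import *
c=np.load('side1.npy',allow_pickle=True).item()
p=c['pixels'].astype(np.float32); a=.418; e=np.array([np.cos(a),np.sin(a),0]); n=np.array([-e[1],e[0],0])
def prof(q,d,L,ch=2):
    s=np.array(L); uv=proj(c,[q+t*d for t in s]).astype(np.float32)
    v=cv2.remap(p,uv[:,:1].copy(),uv[:,1:].copy(),cv2.INTER_LINEAR).reshape(-1,3)[:,ch]
    print([(int(t),int(x)) for t,x in zip(s,v)])
b=np.array([574.65,198.4,100])
print('block +n,-n,+e,-e')
for o in(-30,0,30): prof(b+o*e,n,range(17,35,2))
for o in(-30,0,30): prof(b+o*e,n,range(-33,-17,2))
for o in(-16,16): prof(b+o*n,e,range(47,65,2))
for o in(-16,16): prof(b+o*n,e,range(-63,-47,2))
print('plate on bench about TCP grip position; +n,-n,+e,holes')
a=.333; e=np.array([np.cos(a),np.sin(a),0]); n=np.array([-e[1],e[0],0]); q=np.array([594.3,-170.5,5])
for o in(-35,-25,30): prof(q+o*e,n,range(14,32,2))
for o in(-35,0,30): prof(q+o*e,n,range(-32,-14,2))
for o in(-12,12): prof(q+o*n,e,range(47,65,2))
for o in(-12,12): prof(q+o*n,e,range(-63,-47,2))
for s in(44,-44): prof(q+s*e,n,range(-12,13,2)); prof(q+s*e,e,range(-12,13,2))
E
```

```text
block +n,-n,+e,-e
[(17, 168), (19, 184), (21, 190), (23, 190), (25, 161), (27, 127), (29, 94), (31, 72), (33, 62)]
[(17, 196), (19, 200), (21, 191), (23, 171), (25, 146), (27, 115), (29, 87), (31, 68), (33, 56)]
[(17, 153), (19, 164), (21, 169), (23, 160), (25, 134), (27, 107), (29, 80), (31, 68), (33, 59)]
[(-33, 112), (-31, 115), (-29, 132), (-27, 153), (-25, 175), (-23, 186), (-21, 190), (-19, 189)]
[(-33, 116), (-31, 125), (-29, 139), (-27, 162), (-25, 187), (-23, 202), (-21, 203), (-19, 205)]
[(-33, 115), (-31, 124), (-29, 137), (-27, 154), (-25, 175), (-23, 196), (-21, 205), (-19, 202)]
[(47, 220), (49, 218), (51, 216), (53, 208), (55, 197), (57, 184), (59, 168), (61, 148), (63, 124)]
[(47, 208), (49, 191), (51, 175), (53, 162), (55, 149), (57, 140), (59, 132), (61, 122), (63, 114)]
[(-63, 106), (-61, 111), (-59, 124), (-57, 148), (-55, 178), (-53, 203), (-51, 213), (-49, 216)]
[(-63, 130), (-61, 127), (-59, 133), (-57, 149), (-55, 172), (-53, 195), (-51, 206), (-49, 212)]
plate on bench about TCP grip position; +n,-n,+e,holes
[(14, 174), (16, 174), (18, 170), (20, 161), (22, 1
[... 782 characters left out ...]
7, 89), (-55, 125), (-53, 154), (-51, 171), (-49, 175)]
[(-63, 54), (-61, 57), (-59, 70), (-57, 96), (-55, 132), (-53, 158), (-51, 170), (-49, 173)]
[(-12, 173), (-10, 170), (-8, 159), (-6, 138), (-4, 115), (-2, 88), (0, 85), (2, 93), (4, 113), (6, 140), (8, 159), (10, 169), (12, 174)]
[(-12, 174), (-10, 170), (-8, 163), (-6, 142), (-4, 116), (-2, 85), (0, 85), (2, 97), (4, 119), (6, 141), (8, 155), (10, 141), (12, 114)]
[(-12, 175), (-10, 171), (-8, 160), (-6, 139), (-4, 116), (-2, 88), (0, 84), (2, 93), (4, 112), (6, 140), (8, 159), (10, 170), (12, 173)]
[(-12, 110), (-10, 140), (-8, 157), (-6, 141), (-4, 113), (-2, 83), (0, 84), (2, 96), (4, 115), (6, 144), (8, 162), (10, 171), (12, 173)]
```

Request:
{"method": "play_rows", "body": {"translation": [[-0.0002, -0.0008, 0], [-0.0002, -0.0008, 0], [-0.0002, -0.0008, 0], [-0.0002, -0.0008, 0]], "yaw": [0, 0, 0, 0]}}

```text
clock: 7.78
eef_pos: [574.4, 198.3, 127.6]
eef_rot: [3.142, -0.0, 0.418]
wrist_force: [0.6, 0.7, -1.1]
finger_gap: 11.9
finger_force: 20.0
```

```bash
cat > m4.py <<'E'
from h import *
def run(c,p0,a,holes=True):
    p=c['pixels'].astype(np.float32); e=np.array([np.cos(a),np.sin(a),0]); n=np.array([-e[1],e[0],0])
    def v(q,d,s):
        uv=proj(c,q+s[:,None]*d).astype(np.float32)
        return cv2.remap(p,uv[:,:1].copy(),uv[:,1:].copy(),cv2.INTER_LINEAR).reshape(-1,3)[:,2]
    def edge(q,d,L,ref):  # half level on dark background
        s=np.arange(L-10,L+10,.25); x=v(q,d,s); h=(x[:8].mean()+55)/2; return s[np.argmax(x<h)]-ref
    def hole(q,d):
        s=np.arange(-9,9.1,.25); x=v(q,d,s); h=140; k=np.where(x<h)[0]; k=k[(abs(s[k])<8)]; return (s[k[0]]+s[k[-1]])/2,s[k[-1]]-s[k[0]]
    print('+n edge',[edge(p0+o*e,n,22,24.) for o in(-40,-35,-30)],'+e edge',[edge(p0+o*n,e,55,56.4) for o in(-14,-8,8,14)])
    for s in(44,-44): print('hole',s,'n,e',hole(p0+s*e,n),hole(p0+s*e,e))
E
python3 - <<'E'
from m4 import *
S=[]
for i in range(4):
    c=eyes.camera('side'); s=telemetry.read_state(); S.append(s['eef_pos']); 
print(np.round(S,2)); m=np.mean(S,0); print(m)
np.save('side4.npy',c,allow_pickle=True)
c1=np.load('side1.npy',allow_pickle=True).item(); run(c1,np.array([594.3,-170.5,5]),.333)
c2=np.load('side2.npy',allow_pickle=True).item(); run(c2,np.array([574.3,196.3,165]),.418)
run(c,np.r_[m[:2],m[2]-3.6],.418)
E
```

```text
[[574.37 198.29 127.52]
 [574.36 198.29 127.54]
 [574.35 198.3  127.54]
 [574.38 198.29 127.55]]
[574.36396544 198.29527855 127.53946314]
+n edge [np.float64(0.0), np.float64(0.0), np.float64(0.0)] +e edge [np.float64(-0.14999999999999858), np.float64(0.6000000000000014), np.float64(0.10000000000000142), np.float64(-0.14999999999999858)]
hole 44 n,e (np.float64(-0.125), np.float64(11.75)) (np.float64(0.125), np.float64(11.25))
hole -44 n,e (np.float64(-0.125), np.float64(11.75)) (np.float64(-0.125), np.float64(11.25))
+n edge [np.float64(1.0), np.float64(1.25), np.float64(1.25)] +e edge [np.float64(0.3500000000000014), np.float64(1.1000000000000014), np.float64(1.6000000000000014), np.float64(0.8500000000000014)]
hole 44 n,e (np.float64(1.25), np.float64(9.5)) (np.float64(0.625), np.float64(9.25))
hole -44 n,e (np.float64(0.625), np.float64(10.25)) (np.float64(-0.375), np.float64(11.75))
+n edge [np.float64(1.5), np.float64(1.5), np.float64(2.0)] +e edge [np.float64(0.8500000000000014), np.float64(0.8500000000000014), np.float64(1.6000000000000014), np.float64(1.1000000000000014)]
hole 44 n,e (np.float64(0.5), np.float64(10.0)) (np.float64(0.75), np.float64(10.0))Traceback (most recent call last):
  File "<stdin>", line 9, in <module>
  File "m4.py", line 12, in run
    for s in(44,-44): print('hole',s,'n,e',hole(p0+s*e,n),hole(p0+s*e,e))
                                                          ~~~~^^^^^^^^^^
  File "m4.py", line 10, in hole
    s=np.arange(-9,9.1,.25); x=v(q,d,s); h=140; k=np.where(x<h)[0]; k=k[(abs(s[k])<8)]; return (s[k[0]]+s[k[-1]])/2,s[k[-1]]-s[k[0]]
                                                                                                  ~^^^
IndexError: index 0 is out of bounds for axis 0 with size 0
```

Request:
{"method": "play_rows", "body": {"translation": [[0, -0.0012, 0], [0, -0.0012, 0], [0, -0.0012, -0.002], [0, -0.0012, -0.004], [0, -0.0012, -0.006], [0, -0.0012, -0.008], [0, -0.0012, -0.009], [0, -0.0012, -0.009]], "yaw": [0, 0, 0, 0, 0, 0, 0, 0]}}

```text
clock: 8.98
eef_pos: [574.3, 197.1, 118.5]
eef_rot: [-3.142, 0.0, 0.418]
wrist_force: [-1.0, 0.5, -0.8]
finger_gap: 11.8
finger_force: 20.0
```

Request:
{"method": "play_rows", "body": {"translation": [[0, 0, -0.001], [0, 0, -0.0025], [0, 0, -0.004], [0, 0, -0.0055], [0, 0, -0.0065], [0, 0, -0.0065]], "yaw": [0, 0, 0, 0, 0, 0]}}

```text
clock: 9.72
eef_pos: [574.3, 197.1, 112.0]
eef_rot: [-3.142, 0.0, 0.418]
wrist_force: [-0.7, 0.8, -1.4]
finger_gap: 11.8
finger_force: 20.0
```

No resistance, so the pins are in the holes. Lowering the last few millimetres.

Request:
{"method": "play_rows", "body": {"translation": [[0, 0, -0.001], [0, 0, -0.0015], [0, 0, -0.002], [0, 0, -0.0025], [0, 0, -0.003], [0, 0, -0.003]], "yaw": [0, 0, 0, 0, 0, 0]}}

```text
clock: 10.48
eef_pos: [574.4, 197.1, 109.0]
eef_rot: [-3.142, 0.0, 0.418]
wrist_force: [-0.4, 0.2, -1.5]
finger_gap: 11.6
finger_force: 20.0
```

Request:
{"method": "play_rows", "body": {"translation": [[0, 0, -0.0005], [0, 0, -0.001], [0, 0, -0.001], [0, 0, -0.001]], "yaw": [0, 0, 0, 0]}}

```text
clock: 10.98
eef_pos: [574.4, 197.1, 108.5]
eef_rot: [3.142, -0.0, 0.418]
wrist_force: [-3.4, -0.4, 5.6]
finger_gap: 12.1
finger_force: 20.0
```

Request:
{"method": "play_rows", "body": {"translation": [[0, 0, 0.0005], [0, 0, 0.0005], [0, 0, 0.0005], [0, 0, 0.0005], [0, 0, 0.0005], [0, 0, 0.0005], [0, 0, 0.0005], [0, 0, 0.0005]], "yaw": [0, 0, 0, 0, 0, 0, 0, 0], "hand": 0.5}}

```text
clock: 11.98
eef_pos: [574.4, 197.1, 108.6]
eef_rot: [-3.142, -0.0, 0.418]
wrist_force: [-0.1, 0.1, 0.1]
finger_gap: 47.2
finger_force: 0.0
```

Request:
{"method": "play_rows", "body": {"translation": [[0, 0, 0.02], [0, 0, 0.04], [0, 0, 0.05], [0, 0, 0.05], [0, 0, 0.05], [0, 0, 0.05]], "yaw": [0, 0, 0, 0, 0, 0], "hand": 1}}

```text
clock: 12.72
eef_pos: [574.1, 197.0, 157.8]
eef_rot: [-3.141, 0.001, 0.418]
wrist_force: [0.2, -0.3, 0.0]
finger_gap: 93.9
finger_force: 0.0
```

```bash
python3 - <<'E'
from h import *
c=eyes.camera('side'); s=telemetry.read_state(); print(s['eef_pos'],s['finger_gap'],s['wrist_force'])
f=lambda i:cv2.resize(i,(0,0),fx=7,fy=7,interpolation=cv2.INTER_CUBIC)[:,:,::-1]
cv2.imwrite('pics/g4.png',f(c['pixels'][120:200,220:310]))
E
```

```text
[574.1738895  197.04077321 157.93151961] 94.0652390011334 [ 0.94809488 -0.59909747  0.27869069]
```

View pics/g4.png

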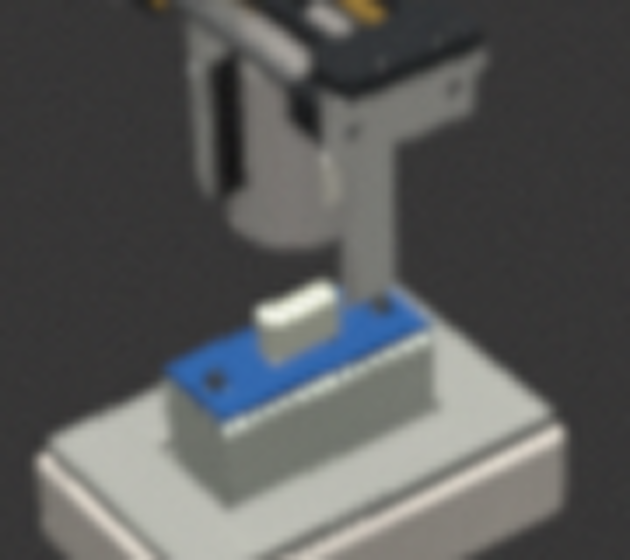

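The plate lies flush with both pins in its holes, at crop (217,380) and (380,300). Next, the block.

Request:
{"method": "play_rows", "body": {"translation": [[0, 0, -0.03], [0, 0, -0.055], [0, 0, -0.075], [0, 0, -0.088], [0, 0, -0.093], [0, 0, -0.093], [0, 0, -0.093]], "yaw": [0, 0, 0, 0, 0, 0, 0]}}

```text
clock: 13.65
eef_pos: [574.7, 197.2, 66.3]
eef_rot: [3.141, -0.001, 0.418]
wrist_force: [0.6, 0.7, 0.5]
finger_gap: 94.2
finger_force: 0.0
```

Request:
{"method": "play_rows", "body": {"translation": [[0, 0, 0], [0, 0, 0], [0, 0, 0], [0, 0, 0], [0, 0, 0], [0, 0, 0], [0, 0, 0], [0, 0, 0]], "yaw": [0, 0, 0, 0, 0, 0, 0, 0], "hand": 0, "force": 40}}

```text
clock: 14.65
eef_pos: [574.4, 197.0, 65.5]
eef_rot: [3.141, 0.0, 0.418]
wrist_force: [0.9, -2.7, 0.6]
finger_gap: 49.9
finger_force: 40.0
```

Gripped at 49.9 mm. Lifting gently.

Request:
{"method": "play_rows", "body": {"translation": [[0, 0, 0.003], [0, 0, 0.01], [0, 0, 0.02], [0, 0, 0.032], [0, 0, 0.045], [0, 0, 0.058], [0, 0, 0.071], [0, 0, 0.083], [0, 0, 0.092], [0, 0, 0.098], [0, 0, 0.1], [0, 0, 0.1]], "yaw": [0, 0, 0, 0, 0, 0, 0, 0, 0, 0, 0, 0]}}

```text
clock: 16.15
eef_pos: [574.3, 197.1, 165.3]
eef_rot: [-3.142, 0.0, 0.418]
wrist_force: [-0.6, -0.2, -6.8]
finger_gap: 50.0
finger_force: 40.0
```

Request:
{"method": "play_rows", "body": {"translation": [[0, 0, 0], [0, 0, 0], [0, 0, 0], [0, 0, 0], [0, 0, 0], [0, 0, 0], [0, 0, 0], [0, 0, 0]], "yaw": [0, 0, 0, 0, 0, 0, 0, 0]}}

```text
clock: 17.15
eef_pos: [574.4, 197.0, 165.5]
eef_rot: [3.142, 0.0, 0.418]
wrist_force: [0.9, -0.3, -6.6]
finger_gap: 49.8
finger_force: 40.0
```

```bash
python3 - <<'E'
from h import *
c=eyes.camera('side'); s=telemetry.read_state(); print(s['eef_pos'],s['eef_rot'],s['finger_gap'],s['wrist_force'],s['qd'])
f=lambda i:cv2.resize(i,(0,0),fx=5,fy=5,interpolation=cv2.INTER_CUBIC)[:,:,::-1]
cv2.imwrite('pics/g5.png',f(c['pixels'][90:205,210:320]))
E
```

```text
[574.34899003 197.09688451 165.55137094] [-3.14158373e+00  7.19556536e-06  4.17852241e-01] 49.792296899026745 [-0.74557851 -0.5425765  -6.39926465] [-8.87340586e-04 -1.53677449e-03 -5.46581619e-04 -3.41525845e-04
  6.56392691e-05 -4.21606547e-04]
```

View pics/g5.png

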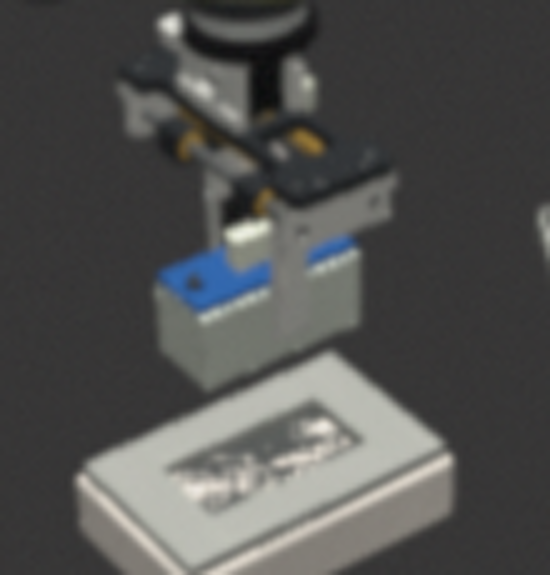

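The block hangs level over the empty recess with the plate still flush (crop (260,310)), and the wrist carries the full weight of about 6.5 N.

```bash
python3 -c "
from cell import manip
print(manip.sign_off())"
```

```text
the job is handed in; nothing more can be done
None
```

The blue cover plate was lowered flush over both pins and released. The block was then gripped by its sides, lifted 100 mm, and is held level and still above the heater; the job is handed in, but sign-off returned no verdict.

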